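# Counter-hold the hidden bolt behind the duct bracket

### The job

Fold the dust cover up until it stands upright and leave it there, then reach down into the gap behind the bracket, grip the hidden hexagon bolt head from both sides and hold it so that it no longer turns along with the nut runner. Finish while still holding the bolt head firmly; do not let go. Leave the buffs, tub, compound bar, cup and spanner where they are.

Things in the scene. Friction and masses are not known exactly. Their poses are not given: they have to be found in the camera images.
- duct: Low grey sheet-metal dust duct on a steel base plate 6 mm thick, fixed at a place and yaw that vary. Origin: on the bench top, straight below the bolt head's centre. x points from the bracket to the duct box, y runs along bracket and hinge, z up. The duct box fills x 36 to 96, y -100 to 100 mm, top at z 116, with an 80 mm thick outlet stub on to x 146.
- bracket_top (a point): Middle of the bracket's top edge, at duct x -17, y 0, z 116 mm. The bracket is an upright steel plate, duct x -20 to -14, y -75 to 75 mm, up from the base plate. Between it and the duct box is the gap, 50 mm wide (x -14 to 36), open at both ends and, once the cover is up, at the top.
- runner_top (a point): Top centre of the nut runner's gear head, on the far side of the bracket from the bolt head, at duct x -72, y 0, z 93 mm. Gear head 40 x 40 mm; its motor, 42 mm thick, lies along duct -y to y -128. It slowly turns the backing nut and the bolt with it. Fixed.
- bolt_head (a point): Centre of the hidden hexagon bolt head, in the gap behind the bracket, at duct x 0, y 0, z 80 mm (36 mm below the bracket's top edge). Head: axis along duct x, 24 mm across flats, 28 mm across corners, 16 mm thick (duct x -8 to 8), with a round collar 34 mm in diameter between it and the bracket (x -14 to -8).
- bolt (a joint): Turn of the bolt about duct x. At 0 two flats stand upright and face duct +y and -y. It starts between -0.25 and 0.05 rad and creeps on at about 0.02 rad/s, dragged by the nut runner with about 0.06 N m, until it is held.
- cover (a joint): Opening angle of the cover: 0 is shut (level, over the gap), pi/2 stands upright; the stop is at 2.1. It starts between 0 and 0.3. The hinge is stiff (0.4 N m of friction) and the cover, 0.28 kg, stays at any angle where it is left.
- cover_hinge (a point): Middle of the cover's hinge line, at duct x 96, y 0, z 118 mm. The hinge line runs along duct y. The cover is a plain aluminium sheet 200 mm along the hinge, 128 mm deep, 4 mm thick; shut, it reaches from the hinge over the duct and the gap to 12 mm past the bracket.
- cover_tab (a point): Centre of the cover's pull tab, a flat tongue standing out from its free edge in the cover's own plane: 24 mm wide (along duct y), 6 mm thick, reaching 42 mm past the edge. The point is 150 mm from the hinge line and 65 mm to the duct's +y side of the middle; it moves with the cover.
- buff_a_mid (a point): Centre of a round stitched polishing buff lying flat, 100 mm across, 22 mm thick.
- buff_b_mid (a point): Centre of a round stitched polishing buff lying flat, 90 mm across, 20 mm thick.
- buff_c_mid (a point): Centre of a round stitched polishing buff lying flat, 96 mm across, 22 mm thick.
- tub_mid (a point): Centre of a small closed grey tub, 44 mm across, 36 mm high, on the duct's base plate beside the nut runner, below the tab.
- wax_bar_mid (a point): Centre of a bar of polishing compound, 110 x 40 x 35 mm, lying on the bench.
- mug_mid (a point): Centre of a white cup, 72 mm across, 75 mm high.
- spanner_grip (a point): Grip of a spanner lying on the bench.

How it is judged:
By the outcome, as a careful person would: the job done as asked, in the order asked, and still so for the second after the job is handed in, while the arm keeps its last pose, push and grip.
It also fails if it takes over 42 s, if anything falls off the work surface, if the arm or the gripper's body presses on something with over 40 N, if the wrist force passes 120 N, or if a joint passes its speed limit or range.

### The arm

A 7-joint arm with a two-finger parallel gripper is mounted at the origin on the work surface. World frame = base frame: x ahead of the robot, y to its left, z up, the work surface at z = 0. Lengths are in m, angles in rad, forces in N, time in s.
With the tool pointing down it reaches from about 0.425 to 0.875 m from the base axis. Payload 8.4 kg.
Tool frame: the origin (TCP) lies at the very end of the fingers, on their centre line; the grasp point (between the pads) lies 19 mm behind it (manip.tcp_to_grasp is the distance from the TCP to the grasp point, in m); z points along the fingers, y is the direction in which the jaws open and shut (so a half turn about z gives the same grasp; the last joint's range is limited). The gripper opens to 85 mm and grips with 20 to 120 N. Pads are 22 mm wide; open, the fingers measure 114 mm over their backs; the gripper's body (76 mm by 85 mm) begins 54 mm behind the grasp point. The pads swing forward as they close: fully open they stand 13 mm farther back than shut.
Start: joints at [-1.366, 0.333, 0.04, 1.465, -0.013, 1.343, -0.059], TCP at [0.194, 0.62, 0.231] pointing down, gripper open.
Joint ranges: [-2.58, 2.58], [-0.38, 2.09], [-1.3, 1.39], [0.25, 2.4], [-1.5, 4.64], [0.08, 2.09], [-2.65, 2.65]. Speed limits (rad/s): [2.22, 2.22, 2.79, 2.79, 3.14, 3.14, 3.14].

### API

Orientations are given as a unit quaternion [w, x, y, z].
In Python, from cell import state, optics, manip gives the robot as it stands.
- The arm moves only by the tool step_arm, never from a script. Its argument "rows" is a list of rows, each an object with "grip": the opening, from -1 (shut) to 1 (fully open), so that 0 is half open; "dp": the shift along the tool's x, y, z in cm, a list of three; "turn": the turn, a rotation vector about the tool's x, y, z in rad, a list of three. A call has exactly 8 rows; each row is the pose to reach, as a shift and turn from the pose measured when the call began, along the tool's axes at that moment; what a row does not reach only later rows make up. A row lasts 1/8 s, in which the tool goes at most 62.5 mm and 10.7 degrees, less where a joint would pass 70% of its speed; a pose out of reach is approached as far as the arm can. A call with a gripper value outside its range is refused whole. The fingers move at their own pace and stop on an object; "newtons" is the grip in N (left out, the last holds). Time passes only in rows, so rows that repeat a pose let the fingers close, or fill a call up. It gives the time, the measured TCP pose, the force and the opening at its end, in the units of the state.
- state(): the state, without advancing time (a new reading comes with each control period).
- optics.capture(name): name is "scene" or "side" or "wrist"; returns a dict with "color" (400x640x3 uint8, red, green, blue), "depth" (400x640 float32, m along the optical axis (not along the pixel's ray), 0 where there is no reading), "mtx" (3x3 intrinsics, pixels), "extrinsics" (4x4, takes a point from camera to world coordinates). Camera axes: x right, y up, looking along -z (the intrinsics and any distortion apply to the point x, -y, -z); pixel columns grow to the right and rows downward; lengths in m; the calibration is good to about 2 mm. The wrist camera is an equidistant fisheye: a pixel r from the principal point sees the ray r / f radians off the axis. A picture is of the moment at which its call begins.
- manip.job_done(): hands the job in, once; it reports no verdict.
Trained networks look in a picture, given as the dict that the camera call returned (one of the last four; its "shot" number tells which), for a name from the list of things; names that differ only in an ending like _2 or _b are one class to them, and where a whole thing is asked for, a point or a joint stands for the part that bears it (a point fixed in the world has none). Each returns a list of dicts, best first, with "confidence" (0 to 1); they miss things now and then, are a little off and sometimes report something else, mostly with a low value. They report only what shows in the picture. A call takes as long as a camera call.
- optics.look_for(query, picture): "box" ([centre column, centre row, width, height] in pixels, round what is visible of it).
The state is a dict: "clock": time; "joint_positions": joint angles; "joint_velocities": joint speeds; "joint_torque": joint torques, N m; "tcp_pos": TCP position; "ee_rot": TCP orientation; "wrist_force": force on the tool from outside, world axes, zero at the start; "ft_torque": the same for the moment, N m; "grip_width": finger opening in m.
Only numpy, scipy, OpenCV 4.12 (cv2) and the standard library are available. Lean on these libraries where they do the work, as an engineer would, in place of code of your own. Each camera call takes 0.05 s, during which the arm holds its last target. There are 200 camera calls.

## Working session

There is one attempt and no reset: what is moved stays moved. The work goes in short steps, Python scripts to look and compute and a tool call to move; the robot and the scene stay as the last step left them, time stands still between calls to the robot, and variables do not carry over. Pictures are saved under pics/ and viewed, about 8 in all and at most 12, crops included, and the job is handed in when it is done.

Besides the shell and the picture viewer there is one more tool, called as a command line: name --argument value ..., lists and objects as JSON in quotes. step_arm: Moves the arm, as the interface text tells. Its arguments: {"type":"object","properties":{"rows":{"type":"array","items":{"type":"object","properties":{"grip":{"type":"number"},"dp":{"type":"array","items":{"type":"number"}},"turn":{"type":"array","items":{"type":"number"}}}}},"newtons":{"type":"number"}},"required":["rows"]}

```bash
ls; mkdir -p pics; python3 - <<'E'
from cell import state, optics, manip
import cv2,numpy as np,pickle
s=state();print({k:np.round(v,3) for k,v in s.items()})
for n in("scene","side"):
    p=optics.capture(n);cv2.imwrite(f"pics/{n}0.png",p["color"][:,:,::-1]);pickle.dump(p,open(f"{n}0.pkl","wb"))
    print(n,p["mtx"],p["extrinsics"].round(3),p.keys())
    for q in("cover_tab","duct","cover","bracket_top","tub_mid","runner_top"):
        print(q,[(np.round(d["box"]),round(d["confidence"],2)) for d in optics.look_for(q,p)[:2]])
E
```

```text
pics
{'clock': np.float64(0.0), 'joint_positions': array([-1.366,  0.334,  0.04 ,  1.466, -0.013,  1.343, -0.059]), 'joint_velocities': array([-0.002,  0.001, -0.001, -0.001,  0.001, -0.002, -0.001]), 'joint_torque': array([-1.0000e-03, -6.5856e+01,  1.3650e+00, -4.0555e+01,  1.7000e-02,
        1.3000e-02,  0.0000e+00]), 'tcp_pos': array([0.194, 0.62 , 0.23 ]), 'ee_rot': array([-0.   ,  0.151,  0.988, -0.001]), 'wrist_force': array([-0.779, -0.503,  0.02 ]), 'ft_torque': array([ 0.021, -0.039,  0.017]), 'grip_width': np.float64(0.085)}
scene [[505.73543454   0.         323.88609627]
 [  0.         505.73543454 200.03385923]
 [  0.           0.           1.        ]] [[-0.635 -0.635  0.44   1.065]
 [ 0.772 -0.526  0.357  0.557]
 [ 0.005  0.567  0.824  1.247]
 [ 0.     0.     0.     1.   ]] dict_keys(['color', 'depth', 'mtx', 'extrinsics', 'shot'])
cover_tab [(array([302., 238.,  89.,  90.]), 0.77)]
duct []
cover [(array([301., 236.,  87.,  79.]), 0.84)]
bracket_top [(array([306., 252., 126., 117.]), 0.64)]
tub_mid [(array([346., 260.,  16.,  17.]), 0.72)]
runner_top [(array([305., 254., 120., 123.]), 0.95)]
side [[399.14377256   0.         323.2621217 ]
 [  0.         399.14377256 199.9103703 ]
 [  0.           0.           1.        ]] [[ 0.746  0.438 -0.501 -0.246]
 [-0.666  0.483 -0.568 -0.752]
 [-0.007  0.758  0.652  1.007]
 [ 0.     0.     0.     1.   ]] dict_keys(['color', 'depth', 'mtx', 'extrinsics', 'shot'])
cover_tab [(array([342., 170.,  61.,  31.]), 0.82)]
duct [(array([343., 192.,  88.,  74.]), 0.83)]
cover [(array([343., 169.,  64.,  34.]), 0.75)]
bracket_top [(array([342., 193.,  87.,  79.]), 0.74)]
tub_mid [(array([310., 185.,   8.,  16.]), 0.59)]
runner_top [(array([340., 192.,  87.,  79.]), 0.8)]
```

```bash
python3 - <<'E'
import cv2,numpy as np
a=cv2.imread("pics/scene0.png")[150:350,200:440]; b=cv2.imread("pics/side0.png")[110:260,230:450]
a=cv2.resize(a,(480,400),interpolation=2)
cv2.imwrite("pics/c0.png",np.vstack([cv2.resize(cv2.imread("pics/scene0.png")[120:360,180:500],(800,600))]))
cv2.imwrite("pics/c1.png",cv2.resize(b,(800,545),interpolation=2))
E
```

```text
(no output)
```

View pics/c0.png

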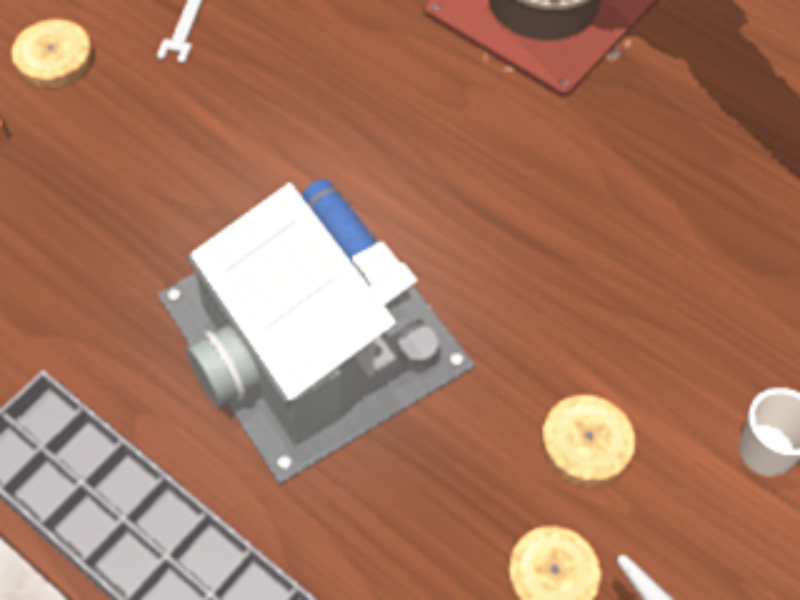

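View pics/c1.png

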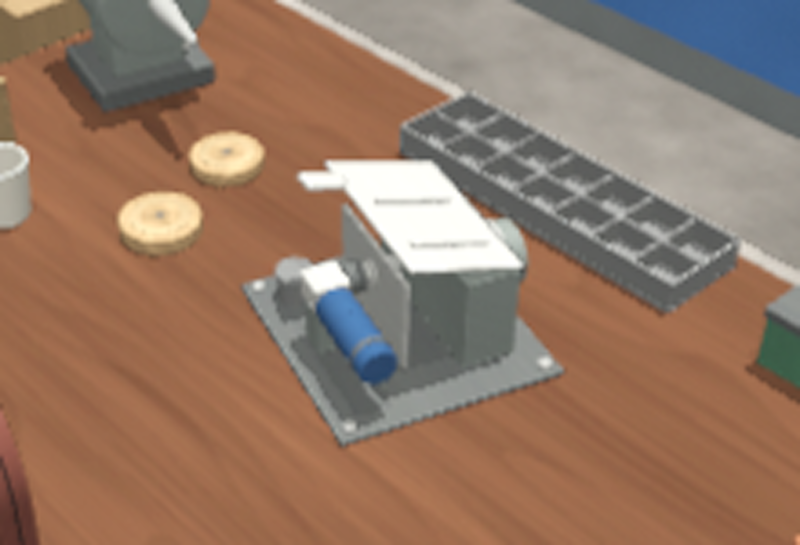

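The dust duct has its cover slightly open. In c0 the cover corners are at about (290,183), (192,257), (290,397) and (395,322), and the motor is blue. The outlet stub is on the lower left, so the tab points to the right. In c1 the tab is at (320,180).

```bash
cat > h.py <<'E'
import numpy as np
def cloud(p):
    d=p["depth"];K=p["mtx"];v,u=np.indices(d.shape)
    P=np.stack([(u-K[0,2])/K[0,0]*d,-(v-K[1,2])/K[1,1]*d,-d],-1)
    return P@p["extrinsics"][:3,:3].T+p["extrinsics"][:3,3], d>0
E
python3 - <<'E'
from h import *;import pickle,cv2
from scipy.optimize import least_squares
allp=[]
for n in("scene","side"):
    p=pickle.load(open(n+"0.pkl","rb"));W,ok=cloud(p)
    if n=="scene":
        for q in[(300,195),(202,257),(290,385),(383,320),(395,265),(418,340),(335,215)]:
            u,v=int(180+q[0]/2.5),int(120+q[1]/2.5);print(q,W[v,u].round(3))
    c=W[210 if n=="scene" else 165,300 if n=="scene" else 345]
    m=ok&(np.linalg.norm(W[...,:2]-W[225,295,:2] if n=="scene" else W[...,:2]-c0,axis=-1)<.2)
    if n=="scene":c0=W[225,295,:2].copy();m=ok&(np.linalg.norm(W[...,:2]-c0,axis=-1)<.2)
    # cover mask: bright & z>.1
    col=p["color"].astype(int);m2=m&(W[...,2]>.107)
    Q=W[m2];print(n,len(Q),Q[:,2].min(),Q[:,2].max());
    pc=Q.mean(0);
    for _ in range(4):
        pc=Q.mean(0);nn=np.linalg.svd(Q-pc,full_matrices=False)[2][2];Q=Q[abs((Q-pc)@nn)<.006]
    nn*=np.sign(nn[2]);print(len(Q),"normal",nn.round(3),"tilt",np.arccos(nn[2]).round(3),"az of horizontal",np.arctan2(nn[1],nn[0]))
    print(cv2.minAreaRect((Q[:,:2]*1000).astype(np.float32)), Q[:,2].min(),Q[:,2].max())
    np.save(n+"_cov.npy",Q)
E
```

```text
(300, 195) [ 0.479 -0.006  0.078]
(202, 257) [ 0.625 -0.016  0.12 ]
(290, 385) [0.679 0.157 0.124]
(383, 320) [0.578 0.191 0.154]
(395, 265) [0.489 0.139 0.091]
(418, 340) [0.522 0.198 0.04 ]
(335, 215) [0.482 0.049 0.094]
scene 3972 0.10724110280036525 0.17133205323617084
3800 normal [ 0.263 -0.082  0.961] tilt 0.279 az of horizontal -0.30231006762976054
((586.1787719726562, 93.13380432128906), (202.50811767578125, 169.65061950683594), 72.5664291381836) 0.11305667822987231 0.17133205323617084
side 1168 0.10760635026136445 0.17038555630311458
816 normal [ 0.249 -0.083  0.965] tilt 0.265 az of horizontal -0.32224811908107764
((587.0176391601562, 90.25249481201172), (204.98257446289062, 169.77584838867188), 73.54057312011719) 0.11661357018344332 0.16659880768811164
```

```bash
cat >> h.py <<'E'
O=np.array([.5732,.0962]);YAW=-.304
def D2W(p,O=O,yaw=YAW):
    p=np.atleast_2d(np.array(p,float))/1000;c,s=np.cos(yaw),np.sin(yaw)
    return np.c_[p[:,0]*c-p[:,1]*s+O[0],p[:,0]*s+p[:,1]*c+O[1],p[:,2]]
def W2D(P,O=O,yaw=YAW):
    P=np.atleast_2d(P);c,s=np.cos(yaw),np.sin(yaw);q=P[:,:2]-O
    return np.c_[q[:,0]*c+q[:,1]*s,-q[:,0]*s+q[:,1]*c,P[:,2]]*1000
def proj(p,P):
    q=(np.atleast_2d(P)-p["extrinsics"][:3,3])@p["extrinsics"][:3,:3]
    K=p["mtx"];return np.c_[K[0,2]-K[0,0]*q[:,0]/q[:,2],K[1,2]+K[1,1]*q[:,1]/q[:,2]]
def coverpts(t):
    f=lambda r,y,n=0:(96-r*np.cos(t)+n*np.sin(t),y,118+r*np.sin(t)+n*np.cos(t))
    return [f(0,-100,2),f(0,100,2),f(128,100,2),f(128,77,2),f(170,77,3),f(170,53,3),f(128,53,2),f(128,-100,2)]
E
python3 - <<'E'
from h import *;import pickle,cv2
im=[]
for n in("scene","side"):
    p=pickle.load(open(n+"0.pkl","rb"));W,ok=cloud(p)
    Q=np.load(n+"_cov.npy");d=W2D(Q)
    print(n,"x pct",np.percentile(d[:,0],[.3,2,98,99.7]),"y",np.percentile(d[:,1],[.3,2,98,99.7]))
    s=abs(d[:,1]-65)<8; print(" tab end x",np.percentile(d[s,0],[1,5]))
    i=d[:,0]<80;A=np.polyfit(96-d[i,0],d[i,2],1);print(" theta",np.arctan(A[0]),"z at hinge",A[1])
    a=np.array([.194,.62]);b=np.array([.543,.174]);t=np.clip(((W[...,:2]-a)@(b-a))/((b-a)@(b-a)),0,1)
    dist=np.linalg.norm(W[...,:2]-(a+t[...,None]*(b-a)),axis=-1)
    m=ok&(dist<.08)&(t<.85)&(t>.15);print(" corridor zmax",np.sort(W[m][:,2])[-30::8] if m.any() else None)
    I=cv2.resize(p["color"][:,:,::-1],None,fx=3,fy=3,interpolation=cv2.INTER_CUBIC)
    def L(P,c):cv2.polylines(I,[np.int32(proj(p,D2W(P))*3+1)],True,c,1)
    L(coverpts(.275),(0,0,255))
    L([(-92,-20,93),(-52,-20,93),(-52,20,93),(-92,20,93)],(0,255,0)); L([(-17,-75,116),(-17,75,116),(-17,75,6),(-17,-75,6)],(255,0,255));L([(96,-100,116),(96,100,116),(96,100,6),(96,-100,6)],(255,255,0))
    c=(proj(p,D2W([0,0,80]))[0]*3).astype(int);im.append(I[c[1]-230:c[1]+230,c[0]-200:c[0]+200])
cv2.imwrite("pics/ov.png",np.hstack(im))
E
```

```text
scene x pct [-67.97679438 -50.83982913  95.31806426  97.45331047] y [-99.02177627 -94.52934224  97.97830885 100.86164636]
 tab end x [-69.63296056 -62.88344816]
 theta 0.2759604559659883 z at hinge 119.41645167063353
 corridor zmax [0.65963358 0.66033409 0.66142175 0.66286706]
side x pct [-69.68522607 -52.23319054  95.88098794  98.19769034] y [-102.99190628 -101.06339768   95.89555919   99.99692659]
 tab end x [-70.65497216 -53.23904729]
 theta 0.26293814132093546 z at hinge 121.21294033022434
 corridor zmax [0.06700376 0.0693737  0.07190913 0.07562608]
```

View pics/ov.png

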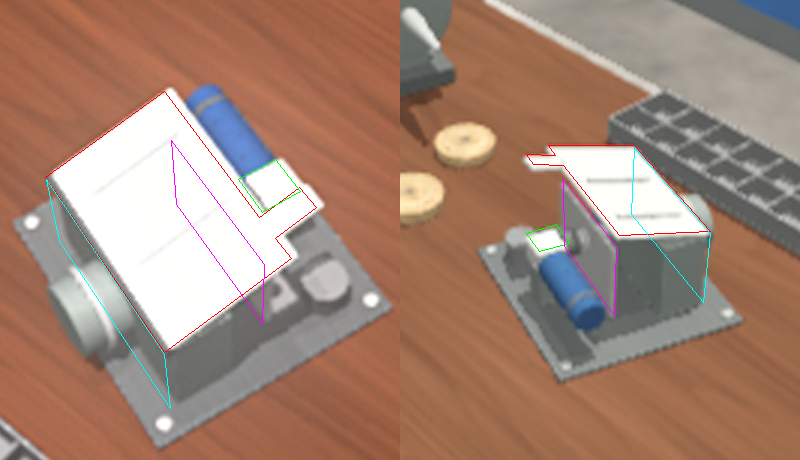

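The overlay agrees to about 2 mm, and the tool yaw already matches the duct. I'll move the gripper over the tab.

step_arm --newtons 30 --rows '[{"dp": [-5.2,-3.6,0],"turn": [0,0,0],"grip": 0.4},{"dp": [-10.4,-7.2,0],"turn": [0,0,0],"grip": 0.4},{"dp": [-15.5,-10.7,0.5],"turn": [0,0,0],"grip": 0.4},{"dp": [-20.7,-14.3,0.5],"turn": [0,0,0],"grip": 0.4},{"dp": [-25.9,-17.9,1],"turn": [0,0,0],"grip": 0.4},{"dp": [-31.1,-21.4,1],"turn": [0,0,0],"grip": 0.4},{"dp": [-36.3,-25,1.5],"turn": [0,0,0],"grip": 0.4},{"dp": [-41.4,-28.6,2],"turn": [0,0,0],"grip": 0.4}]'

```text
clock: 1.7
tcp_pos: [0.5026, 0.225, 0.212]
ee_rot: [0.0, 0.151, 0.989, 0.0]
wrist_force: [0.7, 1.1, -0.6]
grip_width: 0.0601
```

step_arm --rows '[{"dp": [-5.3,-3.7,0],"turn": [0,0,0],"grip": 0.4},{"dp": [-5.3,-3.7,2],"turn": [0,0,0],"grip": 0.4},{"dp": [-5.3,-3.7,5],"turn": [0,0,0],"grip": 0.4},{"dp": [-5.3,-3.7,6.6],"turn": [0,0,0],"grip": 0.4},{"dp": [-5.3,-3.7,6.6],"turn": [0,0,0],"grip": 0.4},{"dp": [-5.3,-3.7,6.6],"turn": [0,0,0],"grip": -1},{"dp": [-5.3,-3.7,6.6],"turn": [0,0,0],"grip": -1},{"dp": [-5.3,-3.7,6.6],"turn": [0,0,0],"grip": -1}]'

```text
clock: 2.7
tcp_pos: [0.5425, 0.1739, 0.1467]
ee_rot: [0.001, 0.151, 0.988, 0.001]
wrist_force: [-1.5, -0.9, 2.7]
grip_width: 0.0228
```

step_arm --rows '[{"dp": [-0.46,0,-1.39],"turn": [0,0,0],"grip": -1},{"dp": [-1.02,0,-2.66],"turn": [0,0,0],"grip": -1},{"dp": [-1.69,0,-3.87],"turn": [0,0,0],"grip": -1},{"dp": [-2.47,0,-5.02],"turn": [0,0,0],"grip": -1},{"dp": [-3.34,0,-6.09],"turn": [0,0,0],"grip": -1},{"dp": [-4.31,0,-7.08],"turn": [0,0,0],"grip": -1},{"dp": [-5.37,0,-7.98],"turn": [0,0,0],"grip": -1},{"dp": [-6.5,0,-8.78],"turn": [0,0,0],"grip": -1}]'

```text
clock: 3.7
tcp_pos: [0.6047, 0.1542, 0.2349]
ee_rot: [0.0, 0.151, 0.989, 0.001]
wrist_force: [1.0, 0.8, -10.3]
grip_width: 0.0231
```

step_arm --rows '[{"dp": [-1.33,0,-0.76],"turn": [0,0,0],"grip": -1},{"dp": [-2.74,0,-1.39],"turn": [0,0,0],"grip": -1},{"dp": [-4.2,0,-1.88],"turn": [0,0,0],"grip": -1},{"dp": [-5.7,0,-2.22],"turn": [0,0,0],"grip": -1},{"dp": [-7.23,0,-2.4],"turn": [0,0,0],"grip": -1},{"dp": [-8.45,0,-2.44],"turn": [0,0,0],"grip": -1},{"dp": [-8.45,0,-2.44],"turn": [0,0,0],"grip": -1},{"dp": [-8.45,0,-2.44],"turn": [0,0,0],"grip": -1}]'

```text
clock: 4.7
tcp_pos: [0.6858, 0.1287, 0.2597]
ee_rot: [0.001, 0.151, 0.988, 0.001]
wrist_force: [-0.2, -0.4, -2.9]
grip_width: 0.0228
```

```bash
cat > cov.py <<'E'
from h import *;from cell import state,optics;import sys,cv2,pickle
for n in("scene","side"):
    p=optics.capture(n);W,ok=cloud(p);d=W2D(W.reshape(-1,3)).reshape(W.shape)
    m=ok&(d[...,2]>135)&(d[...,2]<240)&(abs(d[...,1])<97)&(d[...,1]<45)&(d[...,0]>60)&(d[...,0]<150)
    Q=d[m]
    if len(Q)>50:
        for _ in range(4):
            A=np.polyfit(Q[:,2],Q[:,0],1);r=Q[:,0]-np.polyval(A,Q[:,2]);Q=Q[abs(r)<max(3,np.std(r))]
        print(n,len(Q),"theta",np.pi/2+np.arctan(A[0]),"x at z118",np.polyval(A,118))
    cv2.imwrite(f"pics/{n}_{sys.argv[1]}.png",p["color"][:,:,::-1]);pickle.dump(p,open(f"{n}_{sys.argv[1]}.pkl","wb"))
s=state();print(s["clock"],s["tcp_pos"].round(4),W2D(s["tcp_pos"]).round(1),s["wrist_force"].round(1),s["grip_width"])
E
python3 cov.py up
```

```text
scene 423 theta 1.5224418047907515 x at z118 95.24754700611214
side 450 theta 1.522737950191869 x at z118 93.0350025973464
4.8 [0.6855 0.1288 0.2597] [[ 97.3  64.7 259.7]] [ 1.3 -0.4 -3.2] 0.023025329201876513
```

step_arm --rows '[{"dp": [-0.4,0,0],"turn": [0,0,0],"grip": -1},{"dp": [-0.75,0,0],"turn": [0,0,0],"grip": -1},{"dp": [-0.75,0,0],"turn": [0,0,0],"grip": -1},{"dp": [-0.75,0,0],"turn": [0,0,0],"grip": -1},{"dp": [-0.75,0,0],"turn": [0,0,0],"grip": 0.3},{"dp": [-0.75,0,0],"turn": [0,0,0],"grip": 0.3},{"dp": [-0.75,0,0],"turn": [0,0,0],"grip": 0.3},{"dp": [-0.75,0,0],"turn": [0,0,0],"grip": 0.3}]'

```text
clock: 5.8
tcp_pos: [0.6928, 0.1266, 0.26]
ee_rot: [0.001, 0.151, 0.989, 0.001]
wrist_force: [-0.0, -0.5, -0.7]
grip_width: 0.0551
```

```bash
python3 cov.py up2
```

```text
scene 279 theta 1.5667893972188252 x at z118 95.19993596548383
side 476 theta 1.5633317714664405 x at z118 93.20604574376574
5.9 [0.6927 0.1266 0.2598] [[104.9  64.8 259.8]] [-0.5  0.2 -0.5] 0.0557051345919663
```

Cover upright (1.565 rad in both views). Next I'll rise clear of it and move over the gap.

step_arm --rows '[{"dp": [0,0,-5.2],"turn": [0,0,0],"grip": 0.3},{"dp": [0,0,-5.2],"turn": [0,0,0],"grip": 0.3},{"dp": [5,-3.2,-5.2],"turn": [0,0,0],"grip": 0.4},{"dp": [10,-6.5,-5.2],"turn": [0,0,0],"grip": 0.4},{"dp": [10,-6.5,0],"turn": [0,0,0],"grip": 0.4},{"dp": [10,-6.5,5],"turn": [0,0,0],"grip": 0.4},{"dp": [10,-6.5,6],"turn": [0,0,0],"grip": 0.4},{"dp": [10,-6.5,6],"turn": [0,0,0],"grip": 0.4}]'

```text
clock: 6.9
tcp_pos: [0.5783, 0.0945, 0.2001]
ee_rot: [0.001, 0.151, 0.988, 0.001]
wrist_force: [0.1, -0.6, 0.7]
grip_width: 0.06
```

```bash
python3 cov.py gap; python3 - <<'E'
from cell import *;import cv2,pickle,numpy as np
from h import *
p=optics.capture("wrist");pickle.dump(p,open("wr.pkl","wb"));E=p["extrinsics"]
print(p["mtx"],E.round(3))
for q in("bolt_head","bracket_top"):print(q,[(np.round(d["box"]),round(d["confidence"],2)) for d in optics.look_for(q,p)[:2]])
def pw(P):
    q=(np.atleast_2d(P)-E[:3,3])@E[:3,:3];v=np.c_[q[:,0],-q[:,1],-q[:,2]];t=np.arctan2(np.hypot(v[:,0],v[:,1]),v[:,2]);h=np.hypot(v[:,0],v[:,1])
    return p["mtx"][:2,2]+p["mtx"][0,0]*(t/h)[:,None]*v[:,:2]
I=cv2.resize(p["color"][:,:,::-1],None,fx=2,fy=2,interpolation=cv2.INTER_CUBIC)
for L,c in(([(-14,y,116) for y in range(-75,76,5)],(255,0,255)),([(36,y,116) for y in range(-100,101,5)],(255,255,0)),([(8,0,80),(8,12,80),(8,-12,80),(8,0,94),(8,0,66)],(0,0,255))):
    for u in pw(D2W(L)):cv2.circle(I,tuple(np.int32(u*2)),1,c,-1)
c=np.int32(pw(D2W([5,0,80]))[0]*2);print(c)
y0=max(0,min(c[1]-300,200));x0=max(0,min(c[0]-400,480));cv2.imwrite("pics/wr.png",I[y0:y0+600,x0:x0+800])
E
```

```text
scene 452 theta 1.5651533998156164 x at z118 95.29026114278832
side 484 theta 1.5631350504653427 x at z118 93.25685632277764
7.0 [0.5792 0.0946 0.2015] [[6.200e+00 2.000e-01 2.015e+02]] [0.6 0.7 0.4] 0.059934865651419755
[[309.70691629   0.         318.32544643]
 [  0.         309.70691629 193.59829222]
 [  0.           0.           1.        ]] [[ 0.299 -0.909 -0.29   0.507]
 [ 0.954  0.286  0.089  0.116]
 [ 0.002 -0.303  0.953  0.344]
 [ 0.     0.     0.     1.   ]]
bolt_head [(array([317., 224., 310., 350.]), 0.61), (array([318., 179.,  28.,  19.]), 0.57)]
bracket_top [(array([320., 224., 311., 352.]), 0.56)]
[636 367]
```

View pics/wr.png

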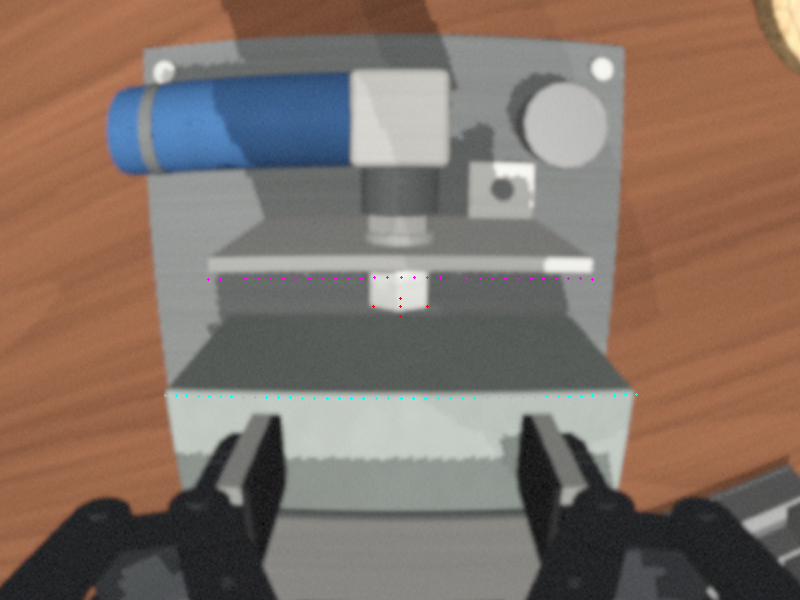

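The wrist view shows the bolt head as a bright part around (400,290), with one corner almost at the top, so its angle is near 0. The gap edges suggest the duct sits about 2 mm further to duct −x than modelled, and the cover readings agree. I'll correct for that and descend.

step_arm --newtons 60 --rows '[{"dp": [0.25,0,1],"turn": [0,0,0],"grip": 0.4},{"dp": [0.25,0,4],"turn": [0,0,0],"grip": 0.4},{"dp": [0.25,0,7],"turn": [0,0,0],"grip": 0.4},{"dp": [0.25,0,10],"turn": [0,0,0],"grip": 0.4},{"dp": [0.25,0,12.5],"turn": [0,0,0],"grip": 0.4},{"dp": [0.25,0,14.1],"turn": [0,0,0],"grip": 0.4},{"dp": [0.25,0,14.1],"turn": [0,0,0],"grip": 0.4},{"dp": [0.25,0,14.1],"turn": [0,0,0],"grip": 0.4}]'

```text
clock: 8.15
tcp_pos: [0.5778, 0.0957, 0.061]
ee_rot: [0.003, 0.151, 0.988, 0.001]
wrist_force: [-0.4, -0.9, -1.2]
grip_width: 0.0597
```

```bash
python3 cov.py dn; python3 - <<'E'
from cell import *;import cv2
p=optics.capture("wrist");cv2.imwrite("pics/wr2.png",cv2.resize(p["color"][100:300,190:450,::-1],(780,600),interpolation=2))
E
```

```text
scene 456 theta 1.5656345952769912 x at z118 95.27146069243871
side 476 theta 1.56730377623241 x at z118 92.94942534319675
8.25 [0.5779 0.0957 0.0612] [[ 4.6  0.9 61.2]] [ 1.  -0.3  0.4] 0.05955679964491695
```

View pics/wr2.png

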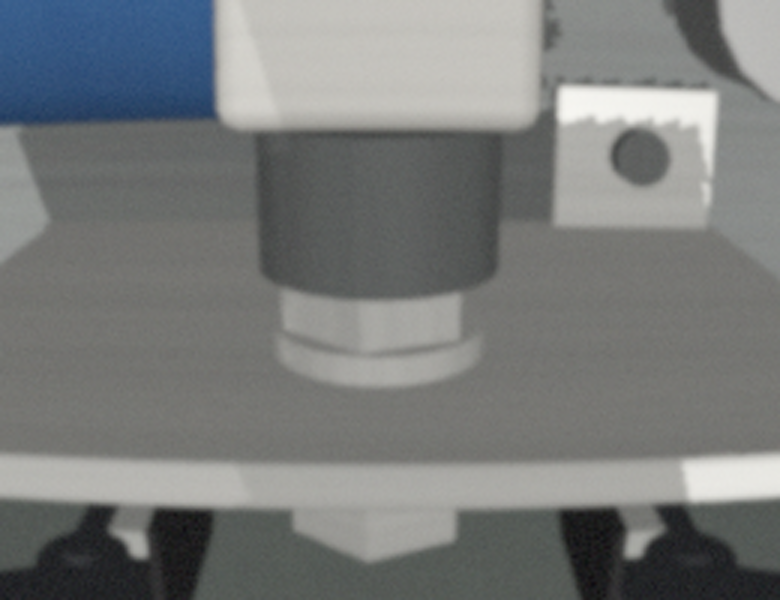

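The bolt head (295–457, corner at 372) lies between the pads (212, 560), close to aligned. Closing on it.

step_arm --newtons 70 --rows '[{"dp": [0,-0.1,0],"turn": [0,0,0],"grip": 0},{"dp": [0,-0.1,0],"turn": [0,0,0],"grip": -0.3},{"dp": [0,-0.1,0],"turn": [0,0,0],"grip": -1},{"dp": [0,-0.1,0],"turn": [0,0,0],"grip": -1},{"dp": [0,-0.1,0],"turn": [0,0,0],"grip": -1},{"dp": [0,-0.1,0],"turn": [0,0,0],"grip": -1},{"dp": [0,-0.1,0],"turn": [0,0,0],"grip": -1},{"dp": [0,-0.1,0],"turn": [0,0,0],"grip": -1}]'

```text
clock: 9.3
tcp_pos: [0.5776, 0.0947, 0.0616]
ee_rot: [0.003, 0.151, 0.988, 0.002]
wrist_force: [-1.7, -0.8, 6.0]
grip_width: 0.0226
```

```bash
python3 cov.py hold; python3 - <<'E'
from cell import *;import cv2
s=state();print(s["ft_torque"])
p=optics.capture("wrist");cv2.imwrite("pics/wr3.png",cv2.resize(p["color"][150:350,190:450,::-1],(780,600),interpolation=2))
E
```

```text
scene 455 theta 1.5651648165485714 x at z118 95.25917019070157
side 479 theta 1.5650911076420446 x at z118 93.14316543508114
9.4 [0.5776 0.0946 0.0616] [[ 4.7 -0.2 61.6]] [-1.7 -1.3  5.7] 0.02279376108858064
[-0.11678666  0.39613934 -0.01113015]
```

View pics/wr3.png

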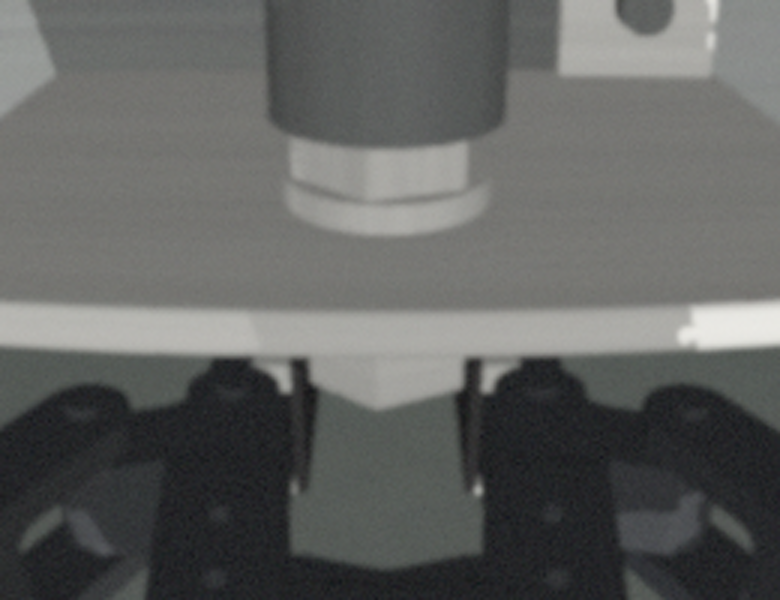

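Flat contact: the opening reads 22.7 mm, the same as on the 24 mm tab. Now a hold for a second or two to check nothing turns.

step_arm --newtons 80 --rows '[{"dp": [0,0,0],"turn": [0,0,0],"grip": -1},{"dp": [0,0,0],"turn": [0,0,0],"grip": -1},{"dp": [0,0,0],"turn": [0,0,0],"grip": -1},{"dp": [0,0,0],"turn": [0,0,0],"grip": -1},{"dp": [0,0,0],"turn": [0,0,0],"grip": -1},{"dp": [0,0,0],"turn": [0,0,0],"grip": -1},{"dp": [0,0,0],"turn": [0,0,0],"grip": -1},{"dp": [0,0,0],"turn": [0,0,0],"grip": -1}]'

```text
clock: 10.45
tcp_pos: [0.5776, 0.0946, 0.0617]
ee_rot: [0.003, 0.151, 0.988, 0.002]
wrist_force: [-2.2, -1.7, 4.7]
grip_width: 0.0224
```

step_arm --rows '[{"dp": [0,0,0],"turn": [0,0,0],"grip": -1},{"dp": [0,0,0],"turn": [0,0,0],"grip": -1},{"dp": [0,0,0],"turn": [0,0,0],"grip": -1},{"dp": [0,0,0],"turn": [0,0,0],"grip": -1},{"dp": [0,0,0],"turn": [0,0,0],"grip": -1},{"dp": [0,0,0],"turn": [0,0,0],"grip": -1},{"dp": [0,0,0],"turn": [0,0,0],"grip": -1},{"dp": [0,0,0],"turn": [0,0,0],"grip": -1}]'

```text
clock: 11.45
tcp_pos: [0.5776, 0.0946, 0.0617]
ee_rot: [0.003, 0.151, 0.988, 0.002]
wrist_force: [-1.9, -0.6, 4.1]
grip_width: 0.0223
```

```bash
python3 cov.py hold2; python3 - <<'E'
from cell import *;import cv2
import numpy as np
p=optics.capture("wrist");a=cv2.resize(p["color"][150:350,190:450,::-1],(780,600),interpolation=2)
b=cv2.imread("pics/wr3.png");cv2.imwrite("pics/wr4.png",np.vstack([b[100:400],a[100:400]]))
E
```

```text
scene 448 theta 1.5656650965426195 x at z118 95.18957873404592
side 481 theta 1.5641565234367136 x at z118 93.12462865518827
11.55 [0.5776 0.0946 0.0617] [[ 4.6 -0.2 61.7]] [-1.7 -0.8  4.8] 0.022588715972054894
```

View pics/wr4.png

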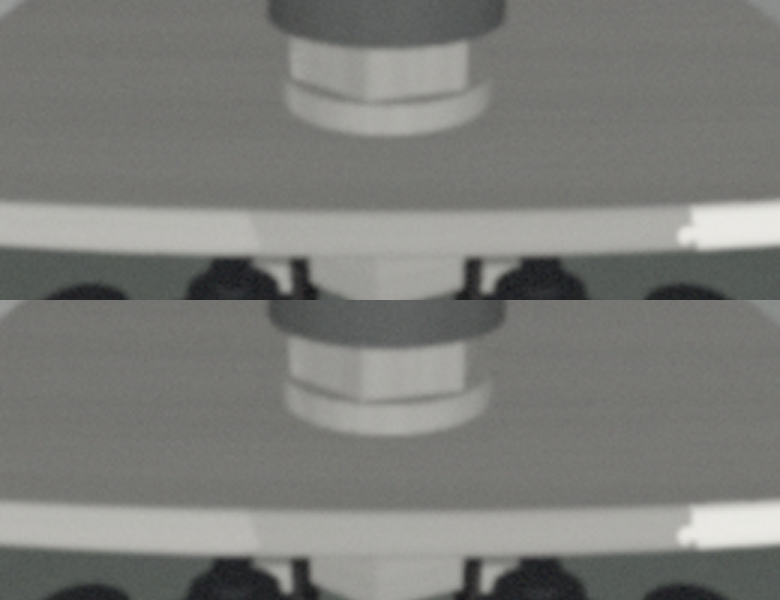

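The nut's corner has moved on (367→360) while the bolt head's corner stays at 375, so the bolt is held. Handing in.

```bash
python3 -c "
from cell import *
print(manip.job_done(),state()['grip_width'])"
```

```text
the job is handed in; nothing more can be done
the job is handed in; nothing more can be done
```

I folded the cover upright by its tab and released it. Then I reached down into the gap, gripped the hidden bolt head on its two flats with 80 N, and handed the job in at about 11.6 s, still holding it.

**Cover:** it reads about 1.565 rad (upright is 1.571) in both fixed cameras. The reading held steady from when I let go until the last check. The first lift stopped at about 1.52, so I pushed it a little further before letting go.

**Bolt:** over about 2 s of holding, the wrist camera showed the nut creeping on while the bolt head stayed still. The gripper reads 22.3–22.6 mm on the 24 mm head, and it read 22.8 mm on the 24 mm tab, which fits flat contact.

**Forces:** no wrist-force reading between moves was above about 10 N.

**Disagreement:** the cameras put the duct about 2 mm further toward duct −x than my first fit, and I corrected for this before descending.

**Not checked:** I did not measure the buffs, tub, compound bar, cup and spanner again afterwards. The arm's path kept clear of them.

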